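# Close the loaded plate shaker

## Task

Get the plate shaker ready to run: with the fingertips, gently push its tray (blue front) fully home, flush with the shaker's front, and only then push the raised lid over and down until it is fully closed. Just push, never slam; do not touch or lift the well plate that rides in the tray, and leave everything else on the bench where it stands.

Things in the scene. Friction and masses are not known exactly. Their poses are not given: they have to be found in the camera images.
- shaker: Plate shaker fixed to the bench, white. Origin on the bench under mid-chamber; x from its front to its back (front faces the robot at yaw 0), y to its left, z up. Front face x = -80 mm, back +80. Chamber y -75 to +75 between 15 mm side walls, tops at z = 72; floor slab up to z = 26. Grey console on its right, y -184 to -94, top z = 85, not to be operated. Yaw -0.35 to 0.55 rad.
- tray (a joint): How far the tray stands out of the shaker, m: 0 = fully home (its own stop), up to 0.09; it starts 0.05 to 0.085 out. It slides level along the shaker's -x as it opens, on stiff runners (about 2 N to move it, stays where left).
- tray_front (a point): Centre of the outer (robot-side) face of the tray's blue front panel, 49 mm above the bench. Panel 146 mm wide, 42 mm high (28 to 70 mm above the bench), 12 mm thick; flush with the shaker's front face when home. The tray behind it is a flat aluminium carrier, 140 mm wide.
- lid (a joint): Lid angle, rad: 0 = closed and level on its own stop, about 1.57 = upright; it starts between 1.25 and 1.72. The stiff hinge holds it at any angle (about 0.2 N m plus its weight of 0.16 kg).
- lid_hinge (a point): Middle of the hinge line, which runs along the shaker's x on its left wall: x 0, y +85, z 77 mm in the shaker's frame, at half the lid's thickness. The open lid stands on the shaker's left and swings toward its -y and down to close: push it from its left, outer side.
- lid_edge (a point): Middle of the lid's free edge, on its outer (top when closed) face. Rigid panel, light grey frame with a solid tinted window that may be pushed; 160 mm along the hinge (shaker x -80 to +80), 175 mm from hinge to free edge, 10 mm thick. Closed: free edge at shaker y = -90, top face 82 mm above the bench.
- plate: 24-well plate, 86 x 128 x 14 mm, light, lying in a nest in the tray that locates it sideways (it could only be lifted straight up), its underside 36 mm above the bench; origin at the centre of its underside. Not to be touched.
- tray_nest (a point): Centre of the nest's floor in the tray, where the plate's origin lies; 68 mm behind the outer face of the blue panel.
- vial: Bystander: small amber jar with white cap and label, 36 mm wide, 65 mm high, near the shaker's front right. Origin at the centre of its underside.
- tube_rack: Bystander: orange tube rack, 100 x 55 mm, 42 mm high with its caps, on the shaker's left. Origin at the centre of its underside.
- timer: Bystander: flat white lab timer, 55 x 65 x 20 mm, near the shaker's front left. Origin at the centre of its underside.
- tip_box: Bystander: closed blue pipette-tip box, 87 x 127 x 77 mm, far to one side. Origin at the centre of its underside.
- reagent: Bystander: white bottle, 68 mm wide, 150 mm high, far to one side. Origin at the centre of its underside.
- jar: Bystander: glass jar with white label and red cap, 60 mm wide, 85 mm high, far to one side. Origin at the centre of its underside.

How it is judged:
On the way, in this order (a step that is already met when the one before it is completed fails the run):
1. the tray is pushed fully home while the lid is still up (value of joint tray below 0.004 m and value of joint lid above 1 rad), for 0.2 s.
2. the lid is pushed fully closed over the tray (value of joint tray below 0.004 m and value of joint lid below 0.04 rad), for 0.2 s.
At the end, for the whole second after the job is handed in: The tray is home within 4 mm, the lid is closed within 0.04 rad (7 mm at its free edge), the plate lies at rest in its nest (within 6 mm), and no bystander has moved 25 mm or more (all of step 2 and linear speed of plate below 0.02 m/s and distance between plate and tray_nest below 0.006 m and distance of each of vial, tube_rack, timer, tip_box, reagent, jar from where it was at the start of the episode below 0.025 m); the robot touches nothing.
It fails at once if the lid is lowered (below 1.0 rad) while the tray still stands out by more than 10 mm (value of joint lid below 1 rad and value of joint tray above 0.01 m).
It fails at once if the lid (faster than 3 rad/s) or the tray (faster than 0.4 m/s) is slammed (velocity of joint lid below -3 rad/s or velocity of joint tray below -0.4 m/s).
It fails at once if the well plate is touched by the robot (contact force between any of the fingers, the arm and plate above 1 N).
It fails at once if the well plate is lifted out of its nest (z of plate in the frame of tray_nest above 0.008 m).
It fails at once if a bystander is lifted, pushed 25 mm or more, or tipped over (distance of any of vial, tube_rack, timer, tip_box, reagent, jar from where it was at the start of the episode above 0.025 m or angle between any of vial, tube_rack, timer, tip_box, reagent, jar's own z axis and vertical above 0.5 rad).
It also fails if it takes over 48 s, if anything falls off the work surface, if the arm or the gripper's body presses on something with over 40 N, if the wrist force passes 120 N, or if a joint passes its speed limit or range.

## Robot

A 6-joint arm with a two-finger parallel gripper is mounted at the origin on the work surface. World frame = base frame: x ahead of the robot, y to its left, z up, the work surface at z = 0. Lengths are in m, angles in rad, forces in N, time in s.
With the tool pointing down it reaches from about 0.375 to 0.9 m from the base axis. Payload 3.1 kg.
Tool frame: the origin (TCP) lies on the mounting face of the last link; the fingertips stand 182 mm ahead of it and the grasp point (between the pads) lies 164 mm ahead of it; z points along the fingers, y is the direction in which the jaws open and shut (so a half turn about z gives the same grasp; the last joint's range is limited). The gripper opens to 87 mm and grips with 3 to 60 N. Pads are 19 mm wide; open, the fingers measure 117 mm over their backs; the gripper's body (75 mm by 190 mm) begins 51 mm behind the grasp point.
Start: joints at [1.089, 0.527, 1.433, -0, 1.181, -0.178], TCP at [0.187, 0.596, 0.405] pointing down, gripper open.
Joint ranges: [-3.08, 3.08], [-0.75, 2.2], [0.22, 2.44], [-1.43, 4.57], [0, 2.65], [-2.85, 2.85]. Speed limits (rad/s): [2.79, 2.79, 3.14, 3.14, 3.14, 3.14].

## Interface

Orientations are given as a unit quaternion [x, y, z, w].
In Python, from rig import robot, camera, camera_model gives the robot as it stands.
- The arm moves only by the tool drive_tool, never from a script. Its argument "plan" is a list that holds one entry, the list of rows, each a list of 6 numbers: the shift along the world's x, y, z in units of 2.5 cm (1.0 is 2.5 cm), then the turn, a rotation vector about the world's x, y, z in units of 6 degrees (1.0 is 6 degrees). A call has 1 to 8 rows; each row shifts and turns the commanded pose from where the row before left it; what a row does not reach is not made up. A row lasts 1/8 s, in which the tool goes at most 62.5 mm and 10.7 degrees, less where a joint would pass 70% of its speed; a pose out of reach is approached as far as the arm can. A call with a number of a shift or a turn outside -1 to 1 is refused whole. A call with a gripper value outside its range is refused whole. "grip" is the closure, from 0 (fully open) to 1 (shut), set as the call begins (left out, the last holds). The fingers move at their own pace and stop on an object; "force" is the grip in N (left out, the last holds). Time passes only in rows, so rows that do not move let the fingers close. It gives the time, the measured TCP pose, the force and the opening at its end, in the units of the state.
- robot.get_obs(): the state, without advancing time (a new reading comes with each control period).
- camera(name): name is "side" or "top" or "wrist"; returns the picture (400x640x3 uint8, red, green, blue); there is no depth.
- camera_model(name): a dict with "K" (3x3 intrinsics, pixels), "world_to_cam" (4x4, takes a point from world to camera coordinates); the wrist camera has in their place "tool_from_camera" (4x4, takes a point from camera to tool coordinates, whose origin is the TCP and whose axes are the flange's). Camera axes: x right, y up, looking along -z (the intrinsics and any distortion apply to the point x, -y, -z); pixel columns grow to the right and rows downward; lengths in m; the calibration is good to about 2 mm. A picture is of the moment at which its call begins: read the wrist's pose just before it. camera_model takes no time and is no camera call.
- robot.hand_in(): hands the job in, once; it reports no verdict.
The state is a dict: "time": time; "q": joint angles; "joint_velocities": joint speeds; "joint_torque": joint torques, N m; "position": TCP position; "tool_rot": TCP orientation; "ft_force": force on the tool from outside, world axes, zero at the start; "moment": the same for the moment, N m; "grip_width": finger opening in m.
Only numpy, scipy, OpenCV 4.12 (cv2) and the standard library are available. Lean on these libraries where they do the work, as an engineer would, in place of code of your own. Each camera call takes 0.05 s, during which the arm holds its last target.

## Working session

There is one attempt and no reset: what is moved stays moved. The work goes in short steps, Python scripts to look and compute and a tool call to move; the robot and the scene stay as the last step left them, time stands still between calls to the robot, and variables do not carry over. Pictures are saved under pics/ and viewed, and the job is handed in when it is done.

Besides the shell and the picture viewer there is one more tool, called after "Emit:" as name(argument=value, ...) on one line, values as JSON. drive_tool: Moves the arm, as the interface text tells. Shifts and turns lie within -1 to 1; 1 stands for 2.5 cm of shift or 6 degrees of turn. Its arguments: {"type":"object","properties":{"plan":{"type":"array","items":{"type":"array","items":{"type":"array","items":{"type":"number","minimum":-1,"maximum":1}}}},"grip":{"type":"number"},"force":{"type":"number"}},"required":["plan"]}

```bash
mkdir -p pics; ls
python3 - <<'E'
from rig import robot,camera,camera_model
import cv2,numpy as np
o=robot.get_obs()
for k,v in o.items(): print(k,np.round(v,4))
for n in ["side","top","wrist"]:
    im=camera(n); cv2.imwrite(f"pics/{n}0.png",im[:,:,::-1])
    m=camera_model(n); print(n,{k:np.round(v,4).tolist() if not isinstance(v,str) else v for k,v in m.items()})
E
```

```text
pics
time 0.0
q [ 1.0885  0.5285  1.4339 -0.      1.1814 -0.1785]
joint_velocities [-0.      0.0005  0.0002  0.0005  0.001   0.0013]
joint_torque [ 4.00000e-04 -4.40046e+01 -1.76588e+01  6.33000e-02  5.84000e-02
 -2.00000e-04]
position [0.1868 0.5961 0.4038]
tool_rot [ 1.513e-01  9.885e-01 -1.000e-03 -4.000e-04]
ft_force [-0.1776  0.513   0.6466]
moment [-0.0187  0.0263  0.0358]
grip_width 0.0868
side {'K': [[460.9304, 0.0, 321.0869], [0.0, 460.9304, 203.3162], [0.0, 0.0, 1.0]], 'world_to_cam': [[0.9991, -0.0412, 0.0089, -0.5242], [0.0252, 0.7539, 0.6565, -0.069], [-0.0338, -0.6557, 0.7543, -1.4325], [0.0, 0.0, 0.0, 1.0]]}
top {'K': [[487.1907, 0.0, 314.4479], [0.0, 487.1907, 198.9203], [0.0, 0.0, 1.0]], 'world_to_cam': [[0.0191, -0.9998, -0.0062, -0.0095], [0.9908, 0.0181, 0.1343, -0.5301], [-0.1342, -0.0087, 0.9909, -1.823], [0.0, 0.0, 0.0, 1.0]]}
wrist {'K': [[295.4204, 0.0, 322.2498], [0.0, 295.4204, 195.0201], [0.0, 0.0, 1.0]], 'tool_from_camera': [[0.0007, 0.9615, 0.2747, 0.0753], [1.0, -0.0007, -0.0001, 0.0005], [0.0001, 0.2747, -0.9615, 0.0195], [0.0, 0.0, 0.0, 1.0]]}
```

View pics/side0.png

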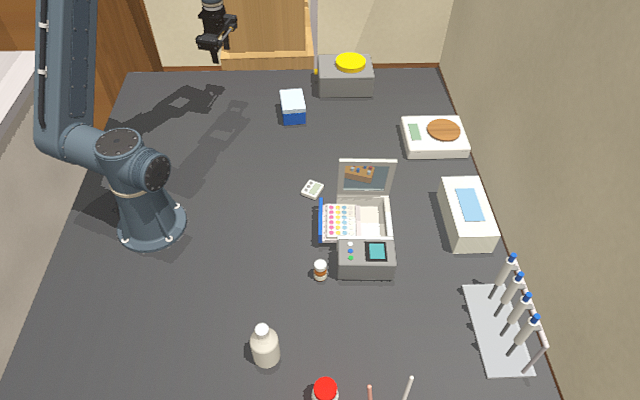

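View pics/top0.png

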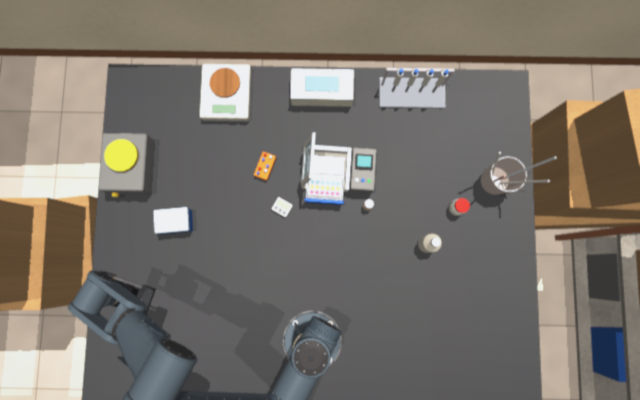

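View pics/wrist0.png

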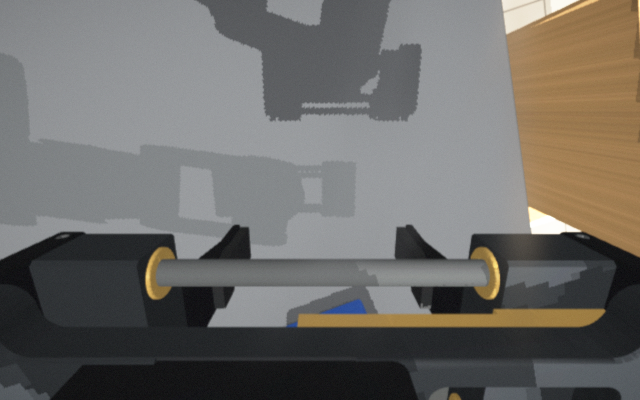

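Run:
```python
import cv2
t=cv2.imread("pics/top0.png")[120:225,240:390]; cv2.imwrite("pics/topc.png",cv2.resize(t,None,fx=5,fy=5,interpolation=cv2.INTER_CUBIC))
t=cv2.imread("pics/side0.png")[150:290,290:410]; cv2.imwrite("pics/sidec.png",cv2.resize(t,None,fx=4.2,fy=4.2,interpolation=cv2.INTER_CUBIC))
```

```text
(no output)
```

View pics/topc.png

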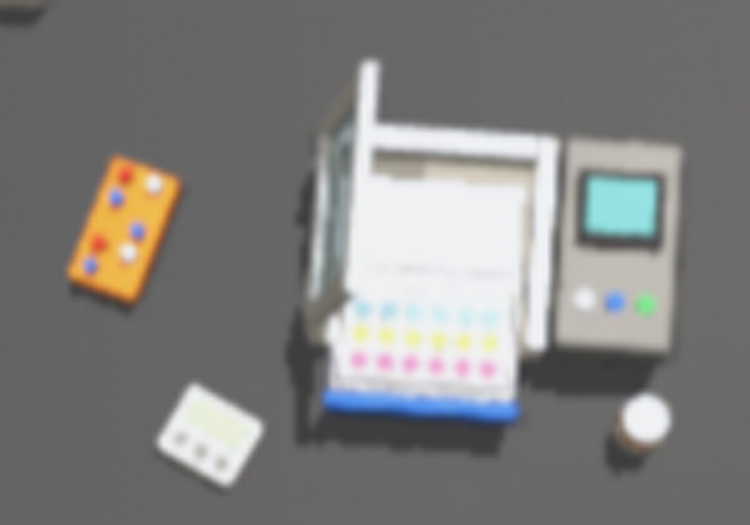

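View pics/sidec.png

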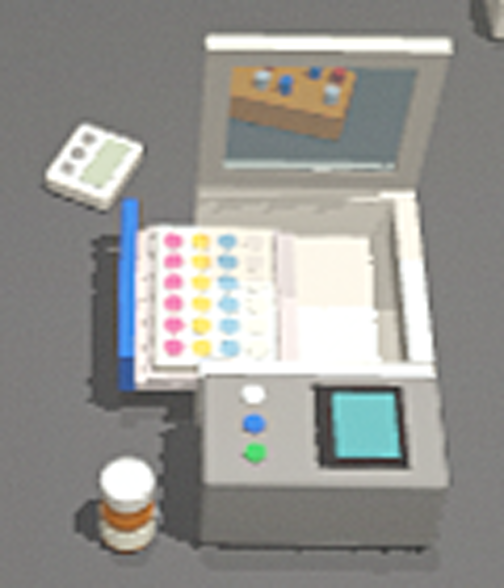

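```bash
cat > h.py <<'E'
import numpy as np,cv2
from rig import robot,camera,camera_model
def proj(name,P):
    m=camera_model(name); P=np.atleast_2d(P); 
    W=np.array(m["world_to_cam"]); c=P@W[:3,:3].T+W[:3,3]
    K=np.array(m["K"]); x=c[:,0]/-c[:,2]; y=-c[:,1]/-c[:,2]
    return np.c_[K[0,0]*x+K[0,2],K[1,1]*y+K[1,2]]
def ray_plane(name,uv,z):
    m=camera_model(name); W=np.array(m["world_to_cam"]);K=np.array(m["K"])
    d=np.array([(uv[0]-K[0,2])/K[0,0],-(uv[1]-K[1,2])/K[1,1],-1])
    R=W[:3,:3];c=-R.T@W[:3,3]; d=R.T@d
    return c+d*(z-c[2])/d[2]
def shk(p,P):  # shaker->world
    P=np.atleast_2d(P); c,s=np.cos(p[2]),np.sin(p[2])
    return np.c_[p[0]+c*P[:,0]-s*P[:,1],p[1]+s*P[:,0]+c*P[:,1],P[:,2]]
def lidpt(x,r,t,a): # r from hinge, t +up (outer when closed)
    return [x,.085-r*np.cos(a)+t*np.sin(a)*1, .077+r*np.sin(a)+t*np.cos(a)]
E
cat > fit.py <<'E'
from h import *
from scipy.optimize import least_squares
T=lambda u,v:((u+.5)/5-.5+240,(v+.5)/5-.5+120)
S=lambda u,v:((u+.5)/4.2-.5+290,(v+.5)/4.2-.5+150)
obs=[("top",T(557,137),lambda d,a:[.08,-.09,.072]),
("top",T(682,147),lambda d,a:[.08,-.184,.085]),
("top",T(569,138),lambda d,a:[.08,-.094,.085]),
("top",T(325,409),lambda d,a:[-.08-d,.073,.07]),
("top",T(519,417),lambda d,a:[-.08-d,-.073,.045]),
("top",T(380,62),lambda d,a:lidpt(.08,.175,-.005,a)),
("top",T(361,62),lambda d,a:lidpt(.08,.175,.005,a)),
("side",S(206,37),lambda d,a:lidpt(-.08,.175,.005,a)),
("side",S(452,40),lambda d,a:lidpt(.08,.175,.005,a)),
("side",S(206,52),lambda d,a:lidpt(-.08,.175,-.005,a)),
("side",S(450,56),lambda d,a:lidpt(.08,.175,-.005,a)),
("side",S(203,486),lambda d,a:[-.08,-.184,.085]),
("side",S(447,484),lambda d,a:[.08,-.184,.085]),
("side",S(202,546),lambda d,a:[-.08,-.184,0]),
("side",S(123,199),lambda d,a:[-.08-d,.073,.07]),
("side",S(120,360),lambda d,a:[-.08-d,-.073,.07]),
("side",S(120,389),lambda d,a:[-.08-d,-.073,.028]),
]
def res(p):
    return np.concatenate([proj(n,shk(p,f(p[3],p[4])))[0]-np.array(uv) for n,uv,f in obs])
r=least_squares(res,[.65,-.03,0,.06,1.4],loss="soft_l1")
print(np.round(r.x,4)); print(np.round(res(r.x).reshape(-1,2),2).tolist())
p=r.x
np.save("p.npy",p)
for n,f in [("panelctr",[-.08-p[3],0,.049]),("home",[-.08,0,.049]),("edge",lidpt(0,.175,.005,p[4])),("hinge",[0,.085,.077])]: print(n,np.round(shk(p,f),4))
E
python3 fit.py
python3 - <<'E'
from h import *
T=lambda u,v:((u+.5)/5-.5+240,(v+.5)/5-.5+120)
for n,uv,z in [("vialcap",T(645,419),.065),("timer",T(212,435),.02),("timerR",T(264,430),.02),("timertop",T(193,384),.02),("rack",T(128,230),.042),("rackR",T(182,180),.042),("rackfr",T(135,303),.03)]: print(n,np.round(ray_plane("top",uv,z),3))
E
```

```text
[ 0.6495 -0.041  -0.0514  0.0545  1.3739]
[[0.07, 0.45], [0.25, -0.7], [-1.04, -0.51], [-0.52, -0.92], [-0.72, 1.0], [-0.49, 0.59], [0.46, 0.24], [0.2, 0.32], [-0.57, 0.39], [0.23, -0.28], [0.16, -0.44], [-0.06, -0.65], [1.19, 0.63], [-0.91, 1.74], [0.02, 0.07], [0.06, -0.46], [-0.0, 1.26]]
panelctr [[ 0.5152 -0.0341  0.049 ]]
home [[ 0.5696 -0.0369  0.049 ]]
edge [[0.6524 0.0146 0.2496]]
hinge [[0.6539 0.0439 0.077 ]]
vialcap [ 0.513 -0.203  0.065]
timer [0.5   0.125 0.02 ]
timerR [0.505 0.085 0.02 ]
timertop [0.54 0.14 0.02]
rack [0.655 0.192 0.042]
rackR [0.695 0.152 0.042]
rackfr [0.6   0.186 0.03 ]
```

Emit:
drive_tool(plan=[[[0.8, -0.6, 0, 0, 0, -0.4], [0.8, -0.6, 0, 0, 0, -0.4], [0.8, -0.6, 0, 0, 0, -0.4], [0.8, -0.6, 0, 0, 0, -0.4], [0.8, -0.6, 0, 0, 0, -0.4], [0.8, -0.6, 0, 0, 0, -0.4], [0.8, -0.6, 0, 0, 0, -0.4], [0.8, -0.6, 0, 0, 0, -0.4]]], grip=1, force=20)

```text
time: 1.15
position: [0.3475, 0.4758, 0.4044]
tool_rot: [0.315, 0.949, -0.0, -0.0]
ft_force: [0.3, -0.2, 0.5]
grip_width: 0.0148
```

Emit:
drive_tool(plan=[[[0.4, -1, 0, 0, 0, -0.4], [0.4, -1, 0, 0, 0, -0.4], [0.4, -1, 0, 0, 0, -0.4], [0.4, -1, 0, 0, 0, -0.4], [0.4, -1, 0, 0, 0, -0.4], [0.4, -1, 0, 0, 0, -0.4], [0.4, -1, 0, 0, 0, -0.4], [0.4, -1, 0, 0, 0, -0.4]]])

```text
time: 2.15
position: [0.4271, 0.2755, 0.4046]
tool_rot: [0.469, 0.883, -0.0, -0.0]
ft_force: [0.6, 0.3, 0.4]
grip_width: 0.0004
```

Emit:
drive_tool(plan=[[[0, -1, 0, 0, 0, -0.4], [0, -1, 0, 0, 0, -0.4], [0, -1, 0, 0, 0, -0.4], [0, -1, 0, 0, 0, -0.4], [0, -1, 0, 0, 0, -0.4], [0, -1, 0, 0, 0, -0.4], [0, -1, 0, 0, 0, -0.4], [0, -1, 0, 0, 0, -0.4]]])

```text
time: 3.15
position: [0.4268, 0.0756, 0.4047]
tool_rot: [0.609, 0.793, -0.0, -0.0]
ft_force: [1.0, -1.3, 0.5]
grip_width: 0.0006
```

Emit:
drive_tool(plan=[[[0, -1, 0, 0, 0, -0.5], [0, -1, 0, 0, 0, -0.5], [0, -1, 0, 0, 0, -0.5], [0, -1, 0, 0, 0, -0.5], [0, -1, 0, 0, 0, -0.5], [0, -0.9, 0, 0, 0, -0.5], [0, 0, 0, 0, 0, 0], [0, 0, 0, 0, 0, 0]]])

```text
time: 4.15
position: [0.4267, -0.0707, 0.4046]
tool_rot: [0.725, 0.688, -0.0, -0.001]
ft_force: [-0.1, 0.3, -0.2]
grip_width: 0.0006
```

Run:
```python
from h import *
from scipy.spatial.transform import Rotation as R
o=robot.get_obs(); print(o["time"],np.round(o["position"],4),np.round(R.from_quat(o["tool_rot"]).as_matrix(),3).tolist(),np.round(o["q"],3),o["ft_force"],o["grip_width"])
im=camera("wrist"); cv2.imwrite("pics/w1.png",im[:,:,::-1])
```

```text
4.15 [ 0.4267 -0.0707  0.4046] [[0.052, 0.999, -0.001], [0.999, -0.052, 0.001], [0.001, -0.001, -1.0]] [-0.424  0.269  1.893  0.     0.98  -0.372] [-0.07165356  0.29228463 -0.16679402] 0.0005551994927205769
```

View wrist.

View pics/w1.png

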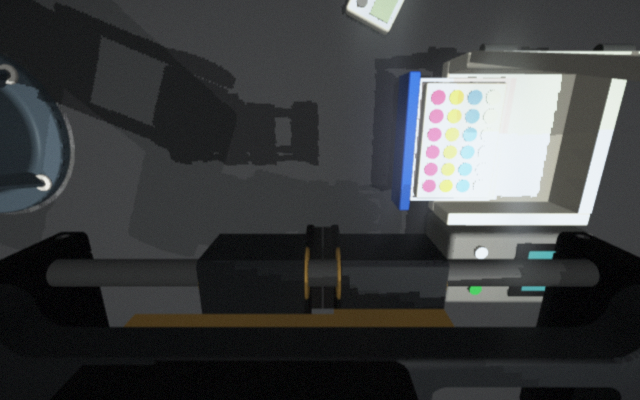

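```bash
cat >> h.py <<'E'
def wproj(o,P):
    from scipy.spatial.transform import Rotation as R
    m=camera_model("wrist"); A=np.eye(4);A[:3,:3]=R.from_quat(o["tool_rot"]).as_matrix();A[:3,3]=o["position"]
    W=np.linalg.inv(A@np.array(m["tool_from_camera"])); P=np.atleast_2d(P); c=P@W[:3,:3].T+W[:3,3]; K=np.array(m["K"])
    return np.c_[K[0,0]*c[:,0]/-c[:,2]+K[0,2],K[1,1]*c[:,1]/c[:,2]+K[1,2]]
E
python3 - <<'E'
from h import *
o=robot.get_obs();p=np.load("p.npy");d,a=p[3],p[4]
for n,f in [("pL",[-.08-d,.073,.07]),("pR",[-.08-d,-.073,.07]),("pR28",[-.08-d,-.073,.028]),("fr",[-.08,-.09,.072]),("br",[.08,-.09,.072]),("lid f edge out",lidpt(-.08,.175,.005,a)),("lid inner",lidpt(-.08,.175,-.005,a))]:
  print(n,shk(p,f).round(3),wproj(o,shk(p,f)).round(1))
im=cv2.imread("pics/w1.png")[30:240,350:640]; cv2.imwrite("pics/w1c.png",cv2.resize(im,None,fx=2.7,fy=2.7,interpolation=cv2.INTER_CUBIC))
E
```

```text
pL [[0.519 0.039 0.07 ]] [[409.8  70.8]]
pR [[ 0.511 -0.107  0.07 ]] [[399.2 210.5]]
pR28 [[ 0.511 -0.107  0.028]] [[390.9 199.7]]
fr [[ 0.565 -0.127  0.072]] [[446.6 225.3]]
br [[ 0.725 -0.135  0.072]] [[587.7 225.5]]
lid f edge out [[0.572 0.019 0.25 ]] [[656.7  60. ]]
lid inner [[0.572 0.009 0.248]] [[644.8  85.1]]
```

View pics/w1c.png

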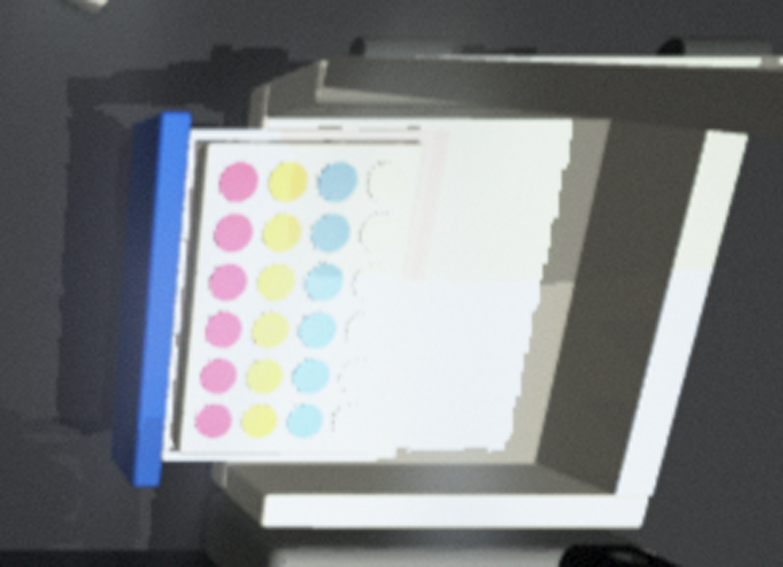

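Emit:
drive_tool(plan=[[[0, 0, -0.9, 0, 0, 0], [0, 0, -1, 0, 0, 0], [0, 0, -1, 0, 0, 0], [0, 0, -1, 0, 0, 0], [0, 0, -1, 0, 0, 0], [0, 0, -1, 0, 0, 0], [0, 0, -0.9, 0, 0, 0], [0, 0, -0.5, 0, 0, 0]]])

```text
time: 5.2
position: [0.4269, -0.0703, 0.2214]
tool_rot: [0.725, 0.689, -0.0, -0.001]
ft_force: [0.6, -0.3, 0.5]
grip_width: 0.0003
```

Emit:
drive_tool(plan=[[[0.4, 0, 0, 0, 0, 0], [0.5, 0, 0, 0, 0, 0], [0.5, 0, 0, 0, 0, 0], [0.5, 0, 0, 0, 0, 0], [0.4, 0, 0, 0, 0, 0], [0.25, 0, 0, 0, 0, 0], [0.25, 0, 0, 0, 0, 0], [0.25, 0, 0, 0, 0, 0]]])

```text
time: 6.2
position: [0.503, -0.0711, 0.2221]
tool_rot: [0.725, 0.688, -0.001, -0.001]
ft_force: [-2.3, -1.3, 0.8]
grip_width: 0.0006
```

Emit:
drive_tool(plan=[[[0.25, 0, 0, 0, 0, 0], [0.25, 0, 0, 0, 0, 0], [0.25, 0, 0, 0, 0, 0], [0.25, -0.1, 0, 0, 0, 0], [0.25, 0, 0, 0, 0, 0], [0.25, 0, 0, 0, 0, 0], [0.15, 0, 0, 0, 0, 0], [0.1, 0, 0, 0, 0, 0]]])

```text
time: 7.2
position: [0.5472, -0.0738, 0.2222]
tool_rot: [0.725, 0.688, -0.0, 0.0]
ft_force: [-1.4, -1.9, 0.2]
grip_width: 0.0007
```

Emit:
drive_tool(plan=[[[0.08, 0, 0, 0, 0, 0], [0.08, 0, 0, 0, 0, 0], [0.08, 0, 0, 0, 0, 0], [0.08, 0, 0, 0, 0, 0]]])

```text
time: 7.7
position: [0.555, -0.0737, 0.2223]
tool_rot: [0.725, 0.688, -0.0, 0.0]
ft_force: [-1.4, -1.2, -0.8]
grip_width: 0.0006
```

Emit:
drive_tool(plan=[[[0.08, 0, 0, 0, 0, 0], [0.06, 0, 0, 0, 0, 0], [0.06, 0, 0, 0, 0, 0]]])

```text
time: 8.07
position: [0.5576, -0.0737, 0.2222]
tool_rot: [0.725, 0.689, -0.003, -0.003]
ft_force: [-10.7, -4.6, 7.0]
grip_width: 0.0004
```

Emit:
drive_tool(plan=[[[0.06, 0, 0, 0, 0, 0], [0, 0, 0, 0, 0, 0], [0, 0, 0, 0, 0, 0]]])

```text
time: 8.45
position: [0.5581, -0.0737, 0.2222]
tool_rot: [0.725, 0.689, -0.004, -0.004]
ft_force: [-11.6, -5.8, 8.4]
grip_width: 0.0001
```

Run:
```python
from h import *
for n,(r0,r1,c0,c1) in {"top":(110,225,240,390),"side":(150,290,270,410)}.items():
    im=camera(n)[r0:r1,c0:c1,::-1]; cv2.imwrite(f"pics/{n}2.png",cv2.resize(im,None,fx=4.2,fy=4.2,interpolation=cv2.INTER_CUBIC))
```

```text
(no output)
```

View pics/side2.png

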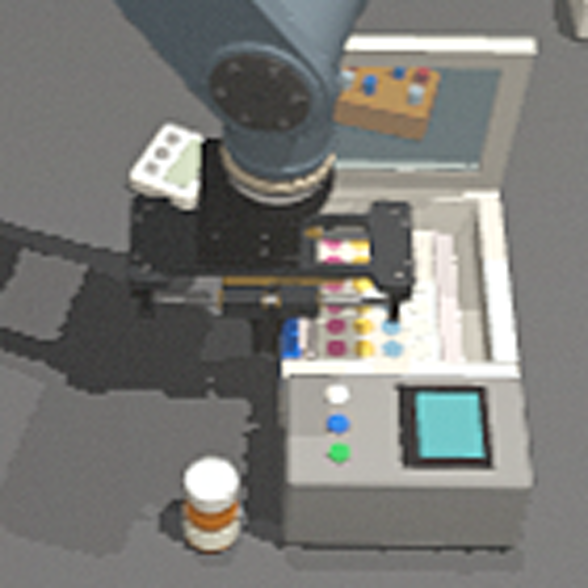

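View pics/top2.png

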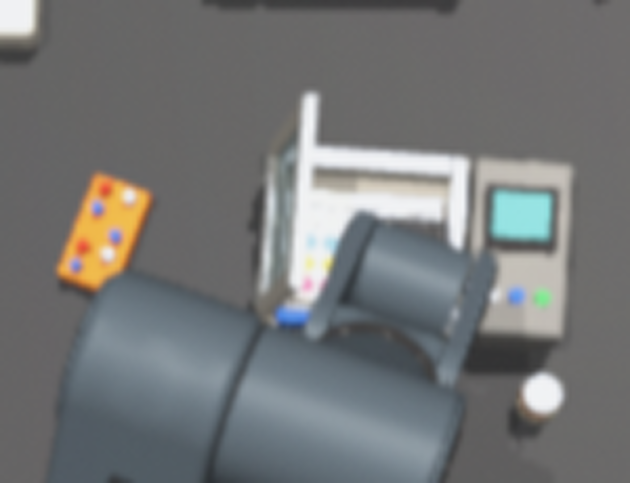

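Emit:
drive_tool(plan=[[[-0.4, 0, 0, 0, 0, 0], [-0.6, 0, 0, 0, 0, 0], [-0.8, 0, 0.4, 0, 0, 0], [-0.8, 0, 0.8, 0, 0, 0], [-0.8, 0, 1, 0, 0, 0], [-0.8, 0, 1, 0, 0, 0], [-0.5, 0, 1, 0, 0, 0], [-0.4, 0.3, 1, 0, 0, 0]]])

```text
time: 9.55
position: [0.4341, -0.0662, 0.3534]
tool_rot: [0.726, 0.688, 0.001, 0.001]
ft_force: [-0.2, 0.3, 0.7]
grip_width: 0.0003
```

Emit:
drive_tool(plan=[[[0, 0.7, 1, 0, 0, 0], [0, 1, 0.8, 0, 0, 0], [0, 1, 0.5, 0, 0, 0], [0, 1, 0, 0, 0, 0], [0, 1, 0, 0, 0, 0], [0, 0.6, 0, 0, 0, 0], [0, 0.4, 0, 0, 0, 0], [0, 0, 0, 0, 0, 0]]])

```text
time: 10.55
position: [0.434, 0.0767, 0.4097]
tool_rot: [0.725, 0.689, 0.0, 0.0]
ft_force: [0.0, -0.4, -0.0]
grip_width: 0.0008
```

Run:
```python
from h import *
o=robot.get_obs(); print(o["time"],o["position"],o["q"],o["ft_force"])
for n,(r0,r1,c0,c1) in {"side":(150,290,270,410)}.items():
    im=camera(n)[r0:r1,c0:c1,::-1]; cv2.imwrite(f"pics/{n}3.png",cv2.resize(im,None,fx=4.2,fy=4.2,interpolation=cv2.INTER_CUBIC))
cv2.imwrite("pics/w3.png",camera("wrist")[:,:,::-1])
p=np.load("p.npy"); r=.145
for a in [1.374,1.2,1,.8,.6,.4,.2,.1,0]:
    c=np.array(lidpt(0,r,.005,a)); c[1]+=.0095; w=shk(p,c)[0]; w[2]+=.182; print(a,w.round(4))
```

```text
10.55 [0.43402926 0.07667178 0.40972702] [-7.97154241e-02  2.72678213e-01  1.86830986e+00 -9.15685086e-05
  1.00021023e+00 -2.81967515e-02] [ 0.0080298  -0.42004731 -0.01301317]
1.374 [0.6532 0.03   0.4022]
1.2 [0.6519 0.0056 0.396 ]
1 [ 0.6506 -0.0207  0.3837]
0.8 [ 0.6494 -0.0439  0.3665]
0.6 [ 0.6484 -0.0633  0.345 ]
0.4 [ 0.6476 -0.0781  0.3201]
0.2 [ 0.6471 -0.0875  0.2927]
0.1 [ 0.647  -0.0902  0.2785]
0 [ 0.6469 -0.0914  0.264 ]
```

View pics/side3.png

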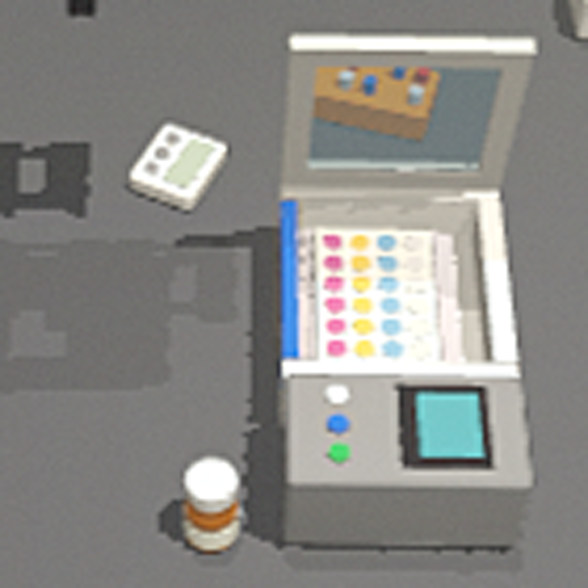

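View pics/w3.png

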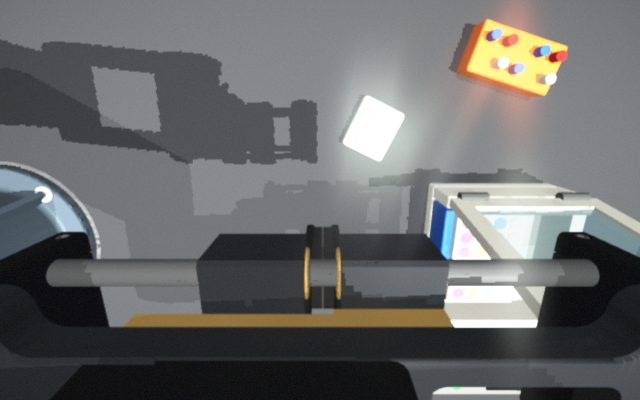

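Emit:
drive_tool(plan=[[[0.7, 0, 0, 0, 0, 0], [1, 0, 0, 0, 0, 0], [1, 0, 0, 0, 0, 0], [1, 0, 0, 0, 0, 0], [1, 0, 0, 0, 0, 0], [1, 0, 0, 0, 0, 0], [1, 0, 0, 0, 0, 0], [1, 0, 0, 0, 0, 0]]])

```text
time: 11.65
position: [0.6274, 0.0753, 0.4094]
tool_rot: [0.726, 0.688, -0.0, -0.0]
ft_force: [0.6, -0.3, -0.1]
grip_width: 0.0005
```

Emit:
drive_tool(plan=[[[0.8, 0, 0, 0, 0, 0], [0.3, -0.3, -0.2, 0, 0, 0], [0, -0.4, -0.1, 0, 0, 0], [0, -0.4, 0, 0, 0, 0], [0, 0, 0, 0, 0, 0]]])

```text
time: 12.28
position: [0.6534, 0.0477, 0.4024]
tool_rot: [0.726, 0.688, -0.0, -0.0]
ft_force: [-0.2, 0.2, -0.4]
grip_width: 0.0005
```

Run:
```python
from h import *
o=robot.get_obs(); print(o["time"],o["position"],o["q"],o["ft_force"])
im=camera("side")[120:290,270:430,::-1]; cv2.imwrite(f"pics/side4.png",cv2.resize(im,None,fx=3.5,fy=3.5,interpolation=cv2.INTER_CUBIC))
```

```text
12.275 [0.65344876 0.04765723 0.40236508] [-9.74096156e-02  5.71645301e-01  1.35400258e+00 -1.48082339e-04
  1.21638087e+00 -4.32848689e-02] [-0.15043736  0.22409643 -0.43515615]
```

View pics/side4.png

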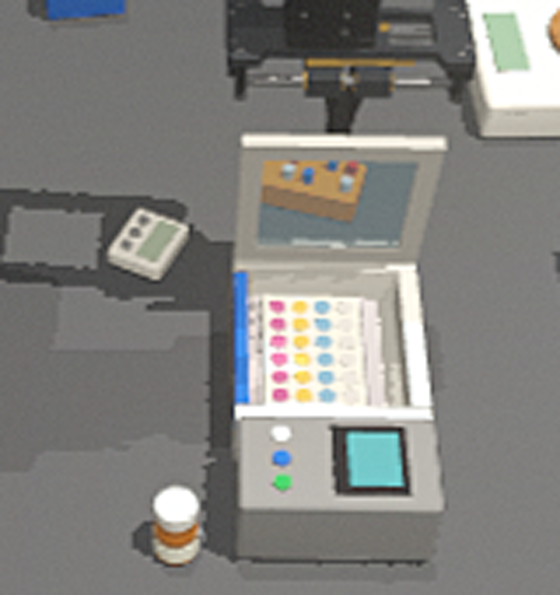

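Emit:
drive_tool(plan=[[[0, -0.3, 0, 0, 0, 0], [0, -0.3, 0, 0, 0, 0], [0, -0.2, 0, 0, 0, 0], [0, -0.25, -0.05, 0, 0, 0], [0, -0.25, -0.05, 0, 0, 0], [0, -0.25, -0.05, 0, 0, 0], [-0.05, -0.25, -0.1, 0, 0, 0]]])

```text
time: 13.2
position: [0.6529, 0.0034, 0.396]
tool_rot: [0.725, 0.688, 0.0, 0.001]
ft_force: [1.1, 1.0, -0.1]
grip_width: 0.0004
```

Emit:
drive_tool(plan=[[[0, -0.26, -0.1, 0, 0, 0], [0, -0.26, -0.12, 0, 0, 0], [0, -0.26, -0.13, 0, 0, 0], [-0.05, -0.26, -0.14, 0, 0, 0]]])

```text
time: 13.7
position: [0.6515, -0.0227, 0.3835]
tool_rot: [0.725, 0.688, 0.0, 0.0]
ft_force: [-0.1, -0.3, -0.5]
grip_width: 0.0006
```

Run:
```python
from h import *
o=robot.get_obs(); print(o["time"],o["position"],o["q"],o["ft_force"])
im=camera("side")[120:290,270:430,::-1]; cv2.imwrite(f"pics/side5.png",cv2.resize(im,None,fx=3.5,fy=3.5,interpolation=cv2.INTER_CUBIC))
```

```text
13.7 [ 0.65153182 -0.02265129  0.38354318] [-2.05854987e-01  5.86686942e-01  1.38234327e+00  2.44419640e-05
  1.17187648e+00 -1.53329474e-01] [-0.11928071 -0.34755346 -0.50026297]
```

View pics/side5.png

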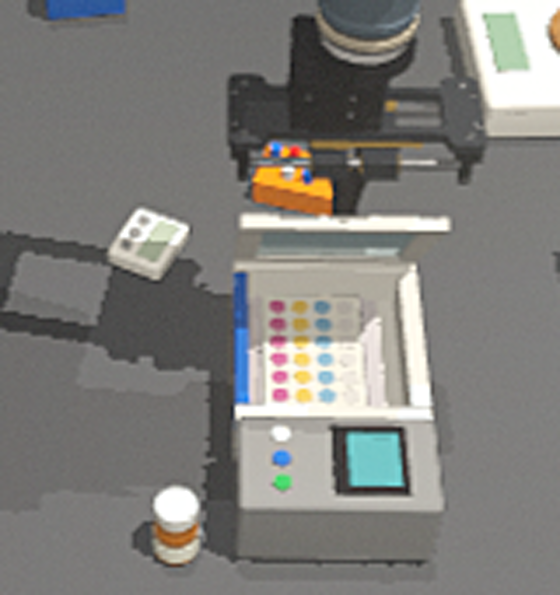

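Emit:
drive_tool(plan=[[[0, -0.24, -0.16, 0, 0, 0], [0, -0.23, -0.17, 0, 0, 0], [0, -0.23, -0.18, 0, 0, 0], [-0.05, -0.23, -0.19, 0, 0, 0], [0, -0.2, -0.2, 0, 0, 0], [0, -0.2, -0.21, 0, 0, 0], [0, -0.19, -0.22, 0, 0, 0], [-0.05, -0.18, -0.23, 0, 0, 0]]])

```text
time: 14.75
position: [0.6491, -0.0649, 0.3444]
tool_rot: [0.725, 0.688, 0.0, 0.0]
ft_force: [-0.0, 0.4, 0.2]
grip_width: 0.0005
```

Emit:
drive_tool(plan=[[[0, -0.15, -0.24, 0, 0, 0], [0, -0.15, -0.25, 0, 0, 0], [0, -0.15, -0.25, 0, 0, 0], [0, -0.14, -0.26, 0, 0, 0]]])

```text
time: 15.25
position: [0.6488, -0.0795, 0.3192]
tool_rot: [0.725, 0.688, -0.0, -0.0]
ft_force: [0.2, 0.7, 0.5]
grip_width: 0.0006
```

Run:
```python
from h import *
o=robot.get_obs(); print(o["time"],o["position"],o["q"],o["ft_force"])
im=camera("side")[120:290,270:430,::-1]; cv2.imwrite(f"pics/side6.png",cv2.resize(im,None,fx=3.5,fy=3.5,interpolation=cv2.INTER_CUBIC))
```

```text
15.25 [ 0.64881383 -0.0795327   0.31921485] [-2.92633720e-01  6.63801769e-01  1.43130650e+00  1.40502306e-04
  1.04700141e+00 -2.40201355e-01] [0.16385822 0.68613758 0.50460994]
```

View pics/side6.png

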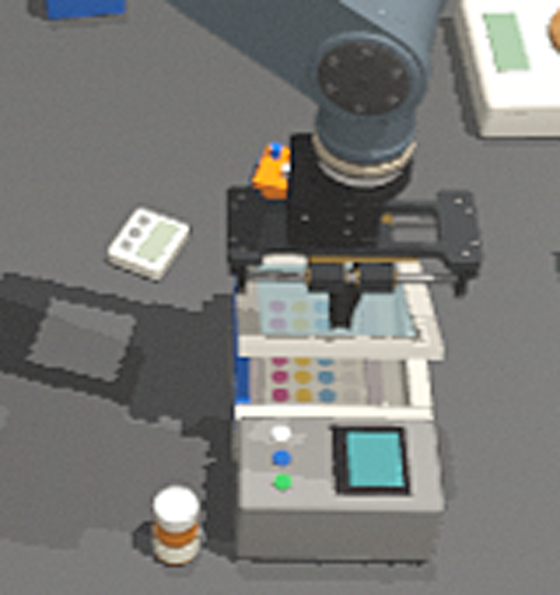

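Lid following the tip at about 0.4 rad. Continuing down.

Emit:
drive_tool(plan=[[[-0.02, -0.1, -0.27, 0, 0, 0], [0, -0.1, -0.27, 0, 0, 0], [0, -0.09, -0.28, 0, 0, 0], [0, -0.08, -0.28, 0, 0, 0], [0, -0.06, -0.28, 0, 0, 0], [0, -0.05, -0.28, 0, 0, 0], [0, -0.02, -0.25, 0, 0, 0], [0, -0.02, -0.2, 0, 0, 0]]])

```text
time: 16.3
position: [0.6484, -0.0924, 0.2665]
tool_rot: [0.725, 0.688, -0.0, -0.0]
ft_force: [-0.0, 0.3, 0.2]
grip_width: 0.0002
```

Emit:
drive_tool(plan=[[[0, 0, -0.1, 0, 0, 0], [0, 0, -0.1, 0, 0, 0], [0, 0, -0.1, 0, 0, 0]]])

```text
time: 16.68
position: [0.6484, -0.0923, 0.2642]
tool_rot: [0.725, 0.689, -0.0, 0.0]
ft_force: [-9.1, 2.7, 31.4]
grip_width: 0.0007
```

Emit:
drive_tool(plan=[[[0, 0, 0, 0, 0, 0], [0, 0, 0, 0, 0, 0], [0, 0, 0.2, 0, 0, 0], [0, 0, 0.4, 0, 0, 0], [0, 0, 0.8, 0, 0, 0], [0, 0, 1, 0, 0, 0], [0, 0, 1, 0, 0, 0], [0, 0, 1, 0, 0, 0]]])

```text
time: 17.68
position: [0.6485, -0.0924, 0.37]
tool_rot: [0.725, 0.688, -0.0, -0.0]
ft_force: [-0.3, 0.1, 0.0]
grip_width: 0.0006
```

Emit:
drive_tool(plan=[[[-0.5, 0, 1, 0, 0, 0], [-1, 0, 0.5, 0, 0, 0], [-1, 0, 0, 0, 0, 0], [-1, 0, 0, 0, 0, 0], [-1, 0, 0, 0, 0, 0], [-1, 0, 0, 0, 0, 0], [-1, 0, 0, 0, 0, 0], [0, 0, 0, 0, 0, 0]]])

```text
time: 18.68
position: [0.4847, -0.0921, 0.4069]
tool_rot: [0.726, 0.688, -0.0, -0.001]
ft_force: [-0.8, 0.2, -0.5]
grip_width: 0.0003
```

Run:
```python
from h import *
o=robot.get_obs(); print(o["time"],o["position"],o["ft_force"])
im=camera("side")[130:290,270:430,::-1]; cv2.imwrite(f"pics/side7.png",cv2.resize(im,None,fx=3.7,fy=3.7,interpolation=cv2.INTER_CUBIC))
p=np.load("p.npy")
for f in ([-.08,-.09,.082],[.08,-.09,.082],[-.08,.09,.082],[-.08,.073,.07],[-.08,-.073,.07]):
    print(f,((proj("side",shk(p,f))[0]-[270,130]+.5)*3.7-.5).round(0))
for a in (0.04,.08): print(a,((proj("side",shk(p,lidpt(-.08,.175,.005,a)))[0]-[270,130]+.5)*3.7-.5).round(0))
```

```text
18.675 [ 0.48472672 -0.09211426  0.40694554] [-0.78745273  0.15312634 -0.45151624]
[-0.08, -0.09, 0.082] [251. 399.]
[0.08, -0.09, 0.082] [460. 401.]
[-0.08, 0.09, 0.082] [248. 226.]
[-0.08, 0.073, 0.07] [248. 250.]
[-0.08, -0.073, 0.07] [250. 390.]
0.04 [251. 393.]
0.08 [251. 387.]
```

View pics/side7.png

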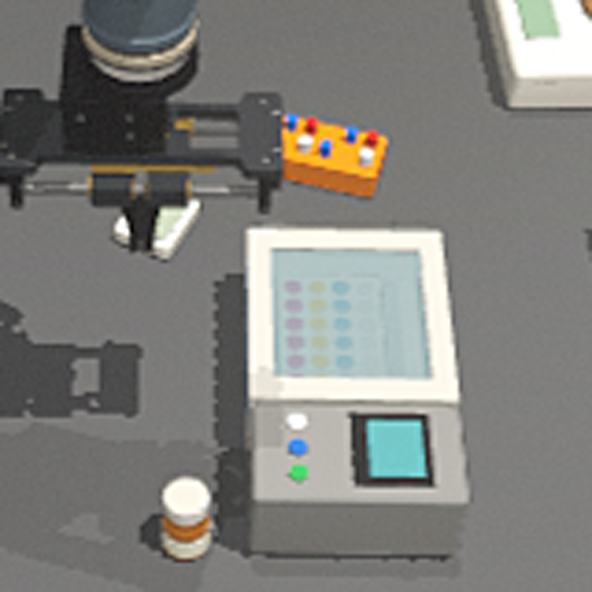

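```bash
python3 -c "
from rig import robot
print(robot.hand_in())"
```

```text
the job is handed in; nothing more can be done
None
```

The tray is fully home and the lid is closed over it. I handed the job in at about 18.7 s of the 48 s allowed.

- **Tray:** With the fingers shut, I pushed the blue front in by about 55 mm, at roughly 50 mm/s or slower. It met its stop at about 12 N, and the side picture showed it flush with the shaker's front while the lid was still up.
- **Lid:** I pushed it over from its left at about 0.4 rad/s, in one steady arc, until it met its stop. The tool height there matched the predicted closed height to within 1 mm, and the press peaked at about 31 N.
- **Last checks:** In the final picture the lid's free edge sits within about one pixel of where a closed lid should be. No blue shows past the front, and the plate lies in its nest under the window.
- **Bystanders:** The vial, tube rack and timer look unmoved (the gripper partly hides the timer). I did not re-check the tip box, reagent bottle and jar at the end, but the arm only passed above the tip box and did not go near the other two.

The arm was clear of everything at hand-in, with the force reading near zero. No check failed or disagreed.

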